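Slide the specimen holder round the jar rack and bed it against the sprung stop

TASK

Push the round specimen holder over the bench, flat all the way, round the jar rack and past the rack of microscope objectives without touching either, and in between the guide rails of the loading dock. Then press it against the dock's sprung stop with a gentle, steady push of about 9 N for a good second (never as much as 20 N), let go and leave it lying there between the rails; do not disturb the petri dish, the round hardness block or the loose eyepiece.

Things in the scene. Friction and masses are not known exactly. Their poses are not given: they have to be found in the camera images.
- holder: The thing to push: plain round aluminium disc, 92 mm diameter, 20 mm high, about 0.3 kg, three dark resin mounts flush in its top; too wide to grasp. Lies flat and loose on the bench, to the right of the jar rack. Origin: centre of its underside, z up; its yaw does not matter. Its faces are slippery: pushing it along the bench takes 0.5 to 1.5 N.
- dock: Fixed aluminium loading dock, open towards the robot. Origin: on the bench, mid-mouth between its two guide rails; x axis points into the dock, away from the robot, y to the left along the mouth, z up. Rails: x = 0 to 135 mm, 16 mm high, 14 mm wide, inner faces at y = +-50 mm; short flares lead in from x = -25, y = +-77 mm. Its sprung stop is described at dock_beam.
- dock_beam (a point): On the bench under the middle of the beam closing the dock's far end, x = 145 mm from its mouth (24 mm high, thumb screw to 40). Before it: the stop's rubber-faced pad, 44 mm wide, 17 high. It is clamped anew each time, unreported: free face 85 to 105 mm in from the mouth, to be felt. It yields from 3 N, 1 mm per 1.5 N, and bottoms hard after 8 mm at 15 N.
- jar_rack: Fixed obstacle: white block 110 mm (its x) by 60 mm (its y) by 20 mm high with two lidded sample jars standing in it, 52 mm high in all, between the holder's start and the dock. Origin: centre of its underside. Nothing may touch it.
- lens_rack: Fixed obstacle: white block 50 mm (its x) by 80 mm (its y) by 20 mm high with two microscope objectives standing in it, 45 mm high in all, at the robot's side of the jar rack; the holder's way leads between the two racks. Origin: centre of its underside. Nothing may touch it.
- petri: Bystander: lidded petri dish, 63 mm diameter, 14 mm high, loose, left of the work. Origin: centre of its underside.
- block: Bystander: round steel hardness block, 55 mm diameter, 11 mm high, loose, left of the dock. Origin: centre of its underside.
- eyepiece: Bystander: black microscope eyepiece standing on the bench, 34 mm diameter, 43 mm high, loose, left of the dock. Origin: centre of its underside.

How it is judged:
By the outcome, as a careful person would: the job done as asked, in the order asked, and still so for the second after the job is handed in, with the robot touching nothing.
It also fails if it takes over 72 s, if anything falls off the work surface, if the arm or the gripper's body presses on something with over 40 N, if the wrist force passes 120 N, or if a joint passes its speed limit or range.

ROBOT

A 6-joint arm with a two-finger parallel gripper is mounted at the origin on a cart in front of the work surface, level with it; the furniture and walls round the work are solid. World frame = base frame: x ahead of the robot, y to its left, z up, the work surface at z = 0. Lengths are in m, angles in rad, forces in N, time in s.
With the tool pointing down it reaches from about 0.4 to 0.825 m from the base axis. Payload 7 kg.
Tool frame: the origin (TCP) lies at the very end of the fingers, on their centre line; the grasp point (between the pads) lies 19 mm behind it; y points along the fingers, z is the direction in which the jaws open and shut, and the axes are right-handed (so a half turn about y gives the same grasp; the last joint's range is limited). The gripper opens to 88 mm and grips with 3 to 60 N. Pads are 19 mm wide; open, the fingers measure 130 mm over their backs; the gripper's body (78 mm by 193 mm) begins 47 mm behind the grasp point.
Start: joints at [1.568, 0.359, 0.012, 0, -1.224, -0.288], TCP at [0.194, 0.647, 0.227] pointing down, gripper open.
Joint ranges: [-3.07, 3.07], [-1.43, 2.12], [-1.02, 1.25], [-3.03, 1.67], [-3.05, -0], [-3.03, 3.03]. Speed limits (rad/s): [2.39, 2.39, 3.01, 3.14, 3.14, 3.14].

INTERFACE

Orientations are given as [roll, pitch, yaw] about the fixed x, y, z axes, in that order (R = Rz(yaw) Ry(pitch) Rx(roll)).
In Python, from station import get_state, grab_frame, job_done, regions_of gives the robot as it stands.
- The arm moves only by the tool drive_tool, never from a script. Its argument "rows" is a list of rows, each a list of 3 entries, a list of its own where there are three numbers: the shift along the world's x, y, z as a fraction of full scale, then the turn about the world's z as a fraction of full scale, then the opening, from 0 (shut) to 1 (fully open). A call has 1 to 12 rows; each row is the pose to reach, as a shift and turn from the pose commanded when the call began; what a row does not reach only later rows make up. Full scale, the value 1, is 30 cm for a shift and 90 degrees for a turn. A row lasts 1/10 s, in which the tool goes at most 50 mm and 8.59 degrees, less where a joint would pass 70% of its speed; a pose out of reach is approached as far as the arm can. A call with a number of a shift or a turn outside -1 to 1 is refused whole. A call with a gripper value outside its range is refused whole. The fingers move at their own pace and stop on an object; "newtons" is the grip in N (left out, the last holds). Time passes only in rows, so rows that repeat a pose let the fingers close. It gives the time, the measured TCP pose, the force and the opening at its end, in the units of the state.
- get_state(): the state, without advancing time (a new reading comes with each control period).
- grab_frame(name): name is "side" or "top" or "wrist"; returns a dict with "img" (420x560x3 uint8, blue, green, red), "fx", "fy", "cx", "cy" (pixels), "T" (4x4, takes a point from camera to world coordinates); the wrist camera has in their place "hand_eye" (4x4, takes a point from camera to tool coordinates, whose origin is the TCP and whose axes are the tool frame's). Camera axes: x right, y down, z forward; pixel columns grow to the right and rows downward; lengths in m; the calibration is good to about 2 mm. A picture is of the moment at which its call begins: read the wrist's pose just before it. There is no depth.
- job_done(): hands the job in, once; it reports no verdict.
Trained networks look in a picture, given as the dict that the camera call returned (one of the last four; its "shot" number tells which), for a name from the list of things; names that differ only in an ending like _2 or _b are one class to them, and where a whole thing is asked for, a point or a joint stands for the part that bears it (a point fixed in the world has none). Each returns a list of dicts, best first, with "confidence" (0 to 1); they miss things now and then, are a little off and sometimes report something else, mostly with a low value. They report only what shows in the picture. A call takes as long as a camera call.
- regions_of(picture, thing): "pixels" (420x560 bool, what is visible of it) and "box" ([left, top, right, bottom] in pixels, round what is visible of it).
The state is a dict: "t": time; "q": joint angles; "qd": joint speeds; "joint_efforts": joint torques, N m; "eef_pos": TCP position; "ee_rot": TCP orientation; "force": force on the tool from outside, world axes, zero at the start; "moment": the same for the moment, N m; "width": finger opening in m.
Only numpy, scipy, OpenCV 4.12 (cv2) and the standard library are available. Lean on these libraries where they do the work, as an engineer would, in place of code of your own. Each camera call takes 0.05 s, during which the arm holds its last target. There are 200 camera calls.

## Working session

There is one attempt and no reset: what is moved stays moved. The work goes in short steps, Python scripts to look and compute and a tool call to move; the robot and the scene stay as the last step left them, time stands still between calls to the robot, and variables do not carry over. Pictures are saved under pics/ and viewed, about 8 in all and at most 12, crops included, and the job is handed in when it is done.

Besides the shell and the picture viewer there is one more tool, called after ">>>" by a JSON object that holds its "fn" and its "kwargs", one argument or row to a line. drive_tool: Moves the arm, as the interface text tells. Its arguments: {"type":"object","properties":{"rows":{"type":"array"},"newtons":{"type":"number"}},"required":["rows"]}

```bash
mkdir -p pics; cat > h.py <<'E'
import numpy as np, cv2
from station import get_state, grab_frame, job_done, regions_of
def ray(f,u,v,z):
    T=np.array(f["T"]); d=T[:3,:3]@np.array([(u-f["cx"])/f["fx"],(v-f["cy"])/f["fy"],1.]); o=T[:3,3]
    return o+d*(z-o[2])/d[2]
def proj(f,P):
    T=np.linalg.inv(np.array(f["T"])); p=(T[:3,:3]@np.atleast_2d(P).T).T+T[:3,3]
    return np.c_[f["fx"]*p[:,0]/p[:,2]+f["cx"], f["fy"]*p[:,1]/p[:,2]+f["cy"]]
E
python3 - <<'E'
from h import *
s=get_state(); print({k:np.round(v,3).tolist() for k,v in s.items()})
hz=dict(holder=.02,dock=.016,dock_beam=.024,jar_rack=.02,lens_rack=.02,petri=.014,block=.011,eyepiece=.043)
for n in("top","side"):
    f=grab_frame(n); cv2.imwrite(f"pics/{n}0.png",f["img"]); print(n,np.round(f["T"],3).tolist(),f["fx"],f["cx"],f["cy"])
    for k,z in hz.items():
        r=regions_of(f,k)
        for q in r[:2]:
            v,u=np.nonzero(q["pixels"])
            if len(u)==0: continue
            hull=cv2.convexHull(np.c_[u,v].astype(np.int32)); (c,sz,a)=cv2.minAreaRect(hull)
            print(k,round(q["confidence"],2),q["box"],len(u),"cen",np.round(ray(f,u.mean(),v.mean(),z),3)[:2],"rectc",np.round(ray(f,*c,z),3)[:2],np.round(sz),round(a))
E
```

```text
{'t': 0.0, 'q': [1.568, 0.359, 0.011, -0.0, -1.224, -0.288], 'qd': [0.0, 0.0, 0.001, 0.001, 0.0, 0.001], 'joint_efforts': [0.002, -58.272, 29.304, 6.997, 0.007, -0.0], 'eef_pos': [0.193, 0.646, 0.226], 'ee_rot': [-1.569, 0.0, 2.851], 'force': [0.3, 0.422, 0.672], 'moment': [-0.021, 0.033, 0.014], 'width': 0.088}
top [[-0.032, -0.977, 0.211, 0.315], [-0.999, 0.03, -0.01, 0.296], [0.004, -0.212, -0.977, 1.007], [0.0, 0.0, 0.0, 1.0]] 490.5227095934819 277.50134944186715 207.81393790801283
holder 0.8 [364.4, 148.8, 410.8, 191.2] 1541 cen [0.601 0.051] rectc [0.601 0.052] [43. 44.] 45
dock 0.68 [213.7, 127.3, 286.5, 226.7] 1905 cen [0.623 0.345] rectc [0.603 0.345] [93. 72.] 88
dock_beam 0.76 [211.5, 125.6, 285.6, 222.9] 2016 cen [0.619 0.346] rectc [0.601 0.345] [93. 72.] 88
dock_beam 0.56 [339.2, 277.3, 380.5, 302.2] 1030 cen [0.357 0.124] rectc [0.356 0.125] [26. 40.] 90
jar_rack 0.79 [312.3, 129.7, 344.4, 184.3] 1551 cen [0.637 0.173] rectc [0.638 0.173] [30. 53.] 2
lens_rack 0.86 [337.5, 277.9, 381.9, 299.8] 1052 cen [0.357 0.124] rectc [0.356 0.124] [26. 40.] 90
lens_rack 0.24 [165.
[... 813 characters left out ...]
26] [30. 89.] 87
dock_beam 0.64 [262.3, 194.9, 351.4, 230.8] 1572 cen [0.601 0.306] rectc [0.595 0.304] [30. 86.] 86
jar_rack 0.67 [311.1, 217.7, 372.5, 257.0] 1673 cen [0.642 0.167] rectc [0.643 0.172] [34. 59.] 90
jar_rack 0.37 [220.5, 185.5, 245.5, 200.2] 267 cen [0.442 0.454] rectc [0.443 0.455] [12. 23.] 90
lens_rack 0.89 [176.1, 238.5, 213.2, 277.5] 997 cen [0.359 0.108] rectc [0.358 0.119] [38. 32.] 90
petri 0.69 [223.5, 185.0, 246.1, 198.7] 258 cen [0.444 0.475] rectc [0.443 0.476] [13. 23.] 90
block 0.76 [262.6, 186.0, 282.4, 199.4] 190 cen [0.542 0.476] rectc [0.543 0.479] [10. 20.] 90
eyepiece 0.65 [300.8, 176.5, 315.7, 194.7] 179 cen [0.624 0.443] rectc [0.623 0.436] [17. 12.] 90
```

View pics/top0.png

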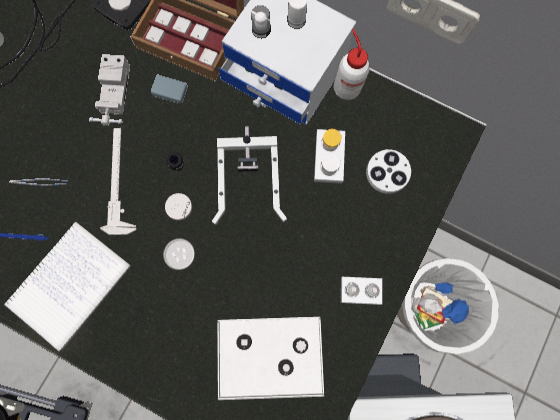

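View pics/side0.png

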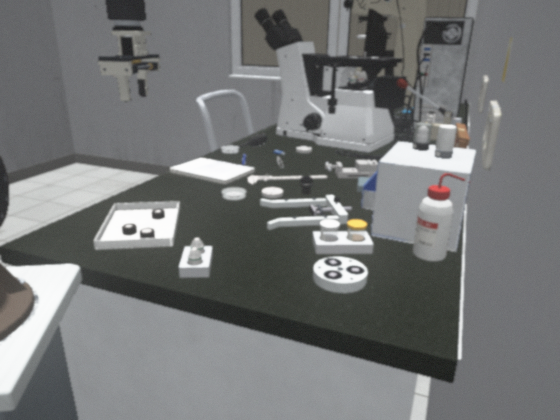

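The top view shows the holder at (388,171), the jar rack at (330,156), the lens rack at (362,290) and the dock opening downwards, with its rails at u≈222 and 277. The petri dish, block and eyepiece sit left of the dock at u≈178. The side view agrees. Next I refine the dock pose, the racks' extents and the holder.

```bash
python3 - <<'E'
from h import *
from scipy.optimize import minimize
f=grab_frame("top"); g=cv2.cvtColor(f["img"],cv2.COLOR_BGR2GRAY)
c=f["img"][115:235,200:300]; 
S=8; G=cv2.GaussianBlur(g,(0,0),.8).astype(float)
def polys(p):
    x,y,a=p; R=np.array([[np.cos(a),-np.sin(a)],[np.sin(a),np.cos(a)]])
    out=[]
    for s in(1,-1):
        for P in ([[0,50],[135,50],[135,64],[0,64]],[[0,50],[0,64],[-25,91],[-25,77]]):
            P=np.array(P)*[1,s]/1000.; out.append(np.c_[P@R.T+[x,y],np.full(4,.016)])
    return out
def mask(p):
    m=np.zeros((420*4,560*4),np.uint8)
    for P in polys(p): cv2.fillPoly(m,[np.round((proj(f,P)*4+1.5)*16).astype(np.int32)],255,shift=4)
    return cv2.resize(m,(560,420),interpolation=cv2.INTER_AREA).astype(float)/255
roi=np.zeros((420,560),bool); roi[150:235,205:300]=1
def cost(p):
    m=cv2.GaussianBlur(mask(p),(0,0),.8)[roi]; return -np.corrcoef(m,G[roi])[0,1]
best=min((minimize(cost,[x,.345,a],method="Nelder-Mead",options=dict(initial_simplex=[[x,.345,a],[x+.01,.345,a],[x,.353,a],[x,.345,a+.05]],xatol=1e-5,fatol=1e-5)) for x in(.51,.53) for a in(-.05,.05)),key=lambda r:r.fun)
print("dock",best.x,best.fun, "yaw deg",np.degrees(best.x[2]))
o=f["img"].copy(); o=cv2.resize(o[110:310,200:420],None,fx=3.6,fy=3.0*1.2)[:600*2]
for P in polys(best.x):
    cv2.polylines(o,[np.round((proj(f,P)-[200,110]+.5)*3.6).astype(np.int32)],True,(0,0,255),1)
for n,z,d in(("holder",.02,.092),("petri",.014,.063),("block",.011,.055)):
    r=regions_of(f,n)[0]; v,u=np.nonzero(r["pixels"]); print(n,np.round([ray(f,u.min()-.5,v.mean(),z)[1],ray(f,u.max()+.5,v.mean(),z)[1],ray(f,u.mean(),v.min()-.5,z)[0],ray(f,u.mean(),v.max()+.5,z)[0]],4))
for n,hx,hy,z in(("jar_rack",.055,.03,.02),("lens_rack",.025,.04,.02)):
    r=regions_of(f,n)[0]; h=cv2.convexHull(np.argwhere(r["pixels"])[:,::-1].astype(np.int32))
    W=np.array([ray(f,*q[0],z)[:2] for q in h],np.float32); print(n,np.round(W.min(0),3),np.round(W.max(0),3),cv2.minAreaRect(W))
cv2.imwrite("pics/fit.png",cv2.resize(o,(792,720))[:600])
E
```

```text
dock [0.52422354 0.34481237 0.00480364] -0.9279644540215074 yaw deg 0.27522802790417766
holder [0.1651 0.0836 0.3828 0.3299]
petri [0.5212 0.4584 0.4721 0.4109]
block [0.5174 0.4635 0.5697 0.5122]
jar_rack [0.58  0.138] [0.697 0.207] ((0.6393870711326599, 0.17196254432201385), (0.06116066873073578, 0.1166413277387619), 84.52191162109375)
lens_rack [0.328 0.083] [0.383 0.166] ((0.3564530313014984, 0.12453209608793259), (0.084086574614048, 0.05139518529176712), 85.0224838256836)
```

View pics/fit.png

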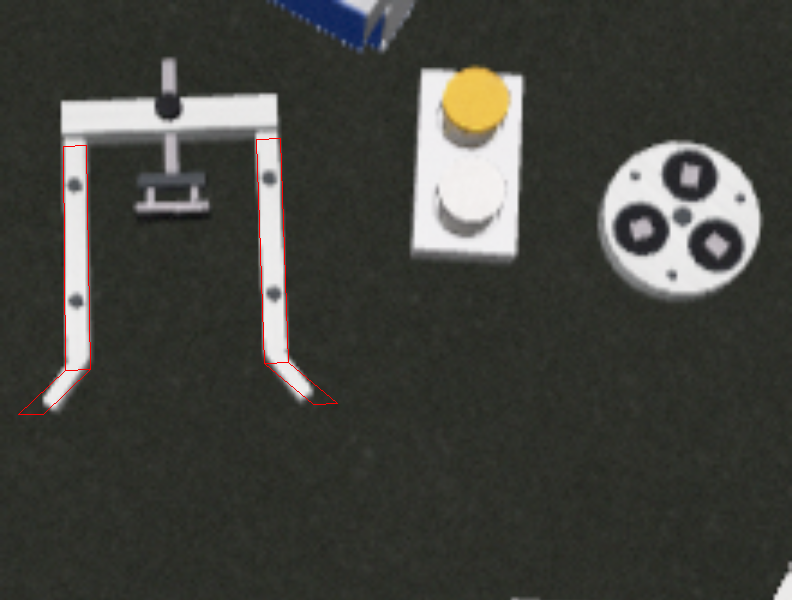

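The fit overlay shows the dock rails traced well: mouth at (0.524, 0.345), yaw about 0.3°, and a pad face of roughly 90 mm by eye. The holder is at about (0.601, 0.051). The second "holder" report was a misfire on the lens rack, so I discard it. Now I check the bottle's distance and the wrist camera side.

```bash
python3 - <<'E'
from h import *
f=grab_frame("top"); s=grab_frame("side")
w=grab_frame("wrist"); print(np.round(w["hand_eye"],3).tolist())
print("bottle top view base",[np.round(ray(f,u,v,0),3)[:2] for u,v in((336,92),(348,99),(361,95))])
print("bottle side base",[np.round(ray(s,u,v,0),3)[:2] for u,v in((415,250),(431,260),(448,253))])
print("cabinet top corner near", [np.round(ray(f,305,123,0),3)[:2]])
print("holder",ray(f,389.2,170.6,.02),"pad",ray(f,200+172/3.6,110+207/3.6,.017),"jar corners",[np.round(ray(f,200+u/3.6,110+v/3.6,.02),3)[:2] for u,v in((421,70),(522,75),(516,257),(412,250))])
for i in range(3):
    r=regions_of(f,"holder")[0]; v,u=np.nonzero(r["pixels"]); print(r["confidence"],ray(f,u.mean(),v.mean(),.02)[:2])
E
```

```text
[[0.001, 0.956, 0.292, -0.079], [0.0, -0.292, 0.956, -0.158], [1.0, -0.001, -0.001, -0.0], [0.0, 0.0, 0.0, 1.0]]
bottle top view base [array([0.791, 0.147]), array([0.774, 0.121]), array([0.782, 0.092])]
bottle side base [array([0.785, 0.139]), array([0.798, 0.095]), array([0.844, 0.119])]
cabinet top corner near [array([0.72 , 0.219])]
holder [0.60102994 0.04846355 0.02      ] pad [0.61784505 0.34467974 0.017     ] jar corners [array([0.697, 0.195]), array([0.692, 0.136]), array([0.581, 0.146]), array([0.587, 0.206])]
0.74 [0.60115554 0.05086561]
0.74 [0.60115554 0.05086561]
0.74 [0.60115554 0.05086561]
```

>>> {"fn": "drive_tool", "kwargs": {
  "rows": [
    [[0.8,-1,0],-1,0.45],
    [[0.8,-1,0],-1,0.45],
    [[0.8,-1,0],-1,0.45],
    [[0.8,-1,0],-1,0.45],
    [[0.8,-1,0],-1,0.45],
    [[0.8,-1,0],-1,0.45],
    [[0.8,-1,0],-1,0.45],
    [[0.8,-1,0],-1,0.45],
    [[0.8,-1,0],-1,0.45],
    [[0.8,-1,0],-1,0.45],
    [[0.8,-1,0],-1,0.45]
  ]
}}

```text
t: 2.6
eef_pos: [0.4339, 0.3461, 0.2267]
ee_rot: [-1.571, -0.0, 1.273]
force: [-0.3, 0.8, 0.4]
width: 0.0393
```

>>> {"fn": "drive_tool", "kwargs": {
  "rows": [
    [[0.8,-0.98,0],-0.815,0.45],
    [[0.8,-0.98,0],-0.815,0.45],
    [[0.8,-0.98,0],-0.815,0.45],
    [[0.8,-0.98,0],-0.815,0.45],
    [[0.8,-0.98,0],-0.815,0.45],
    [[0.8,-0.98,0],-0.815,0.45],
    [[0.8,-0.98,0],-0.815,0.45],
    [[0.8,-0.98,0],-0.815,0.45],
    [[0.8,-0.98,0],-0.815,0.45],
    [[0.8,-0.98,0],-0.815,0.45],
    [[0.8,-0.98,0],-0.815,0.45]
  ]
}}

```text
t: 3.7
eef_pos: [0.6734, 0.0527, 0.2265]
ee_rot: [-1.571, 0.0, 0.002]
force: [-0.1, 0.7, 0.1]
width: 0.0393
```

>>> {"fn": "drive_tool", "kwargs": {
  "rows": [
    [[0.005,-0.008,-0.15],0,0.45],
    [[0.005,-0.008,-0.3],0,0.45],
    [[0.005,-0.008,-0.45],0,0.45],
    [[0.005,-0.008,-0.6],0,0.45],
    [[0.005,-0.008,-0.68],0,0.45],
    [[0.005,-0.008,-0.725],0,0.45],
    [[0.005,-0.008,-0.725],0,0.45]
  ]
}}

```text
t: 4.4
eef_pos: [0.674, 0.0507, 0.0076]
ee_rot: [-1.572, 0.003, 0.002]
force: [-0.3, 0.1, 0.3]
width: 0.0393
```

```bash
python3 - <<'E'
from h import *
s=get_state(); print(s["t"],s["eef_pos"],s["force"])
f=grab_frame("side"); o=cv2.resize(f["img"][150:330,240:440],None,fx=4,fy=3.3); cv2.imwrite("pics/side1.png",o[:600])
E
```

```text
4.4 [0.67397996 0.05073489 0.00764718] [-0.28396838  0.10017906  0.33052682]
```

View pics/side1.png

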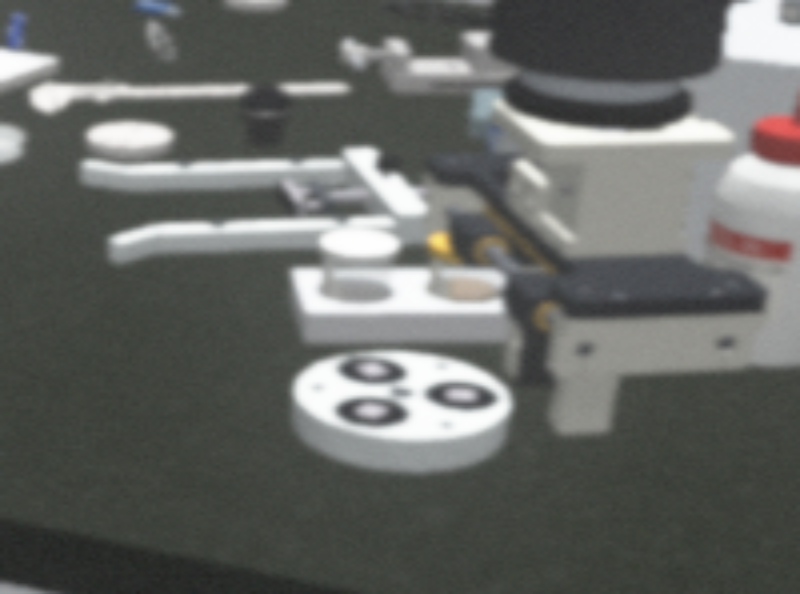

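>>> {"fn": "drive_tool", "kwargs": {
  "rows": [
    [[-0.04,0,0],0,0.45],
    [[-0.06,0,0],0,0.45],
    [[-0.08,0,0],0,0.45],
    [[-0.11,0,0],0,0.45],
    [[-0.15,0,0],0,0.45],
    [[-0.19,0,0],0,0.45],
    [[-0.23,0,0],0,0.45],
    [[-0.27,0,0],0,0.45],
    [[-0.31,0,0],0,0.45],
    [[-0.35,0,0],0,0.45],
    [[-0.38,0,0],0,0.45],
    [[-0.4,0,0],0,0.45]
  ]
}}

```text
t: 5.65
eef_pos: [0.554, 0.0502, 0.0091]
ee_rot: [-1.571, 0.0, -0.0]
force: [1.8, 0.1, 0.6]
width: 0.0391
```

>>> {"fn": "drive_tool", "kwargs": {
  "rows": [
    [[-0.03,0,0],0,0.45],
    [[-0.06,0,0],0,0.45],
    [[-0.08,0,0],0,0.45],
    [[-0.09,0,0],0,0.45],
    [[-0.09,0,0],0,0.45]
  ]
}}

```text
t: 6.15
eef_pos: [0.5273, 0.0501, 0.009]
ee_rot: [-1.571, 0.001, -0.0]
force: [0.7, 0.6, -0.5]
width: 0.0398
```

```bash
python3 - <<'E'
from h import *
s=get_state(); print(s["t"],s["eef_pos"],s["ee_rot"],s["force"])
f=grab_frame("side"); P=np.array([.674,.01,0]);print([proj(f,P+[0,0,z])[0].round(1) for z in(.0076,.04,.06)])
for n in("top","side"):
    f=grab_frame(n); r=regions_of(f,"holder")
    for q in r[:2]:
        v,u=np.nonzero(q["pixels"]); print(n,q["confidence"],q["box"],ray(f,u.mean(),v.mean(),.02 if n=="top" else .014)[:2])
cv2.imwrite("pics/side2.png",cv2.resize(f["img"][150:350,140:440],None,fx=2.6,fy=2.6))
E
```

```text
6.15 [0.52732305 0.05010441 0.00899079] [-1.57100856e+00  7.70083031e-04 -1.77541149e-04] [ 0.71271872  0.6396173  -0.54928433]
[array([385.4, 283.9]), array([387.4, 266.8]), array([388.8, 256. ])]
side 0.73 [238.1, 259.7, 294.1, 295.9] [0.47400145 0.04014587]
```

View pics/side2.png

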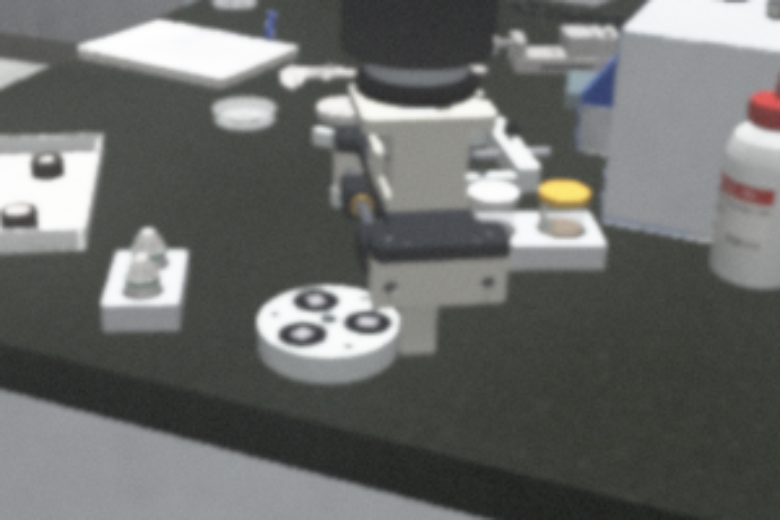

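Side view: the holder sits flat in the finger cradle at (328,330) in the crop, with the lens rack at (145,290) well clear. I now lift, swing to the right side and lower again.

>>> {"fn": "drive_tool", "kwargs": {
  "rows": [
    [[0.05,0,0.02],0,0.45],
    [[0.05,0,0.16],0,0.45],
    [[0.02,-0.08,0.24],1,0.45],
    [[-0.06,-0.17,0.24],1,0.45],
    [[-0.127,-0.25,0.24],1,0.45],
    [[-0.127,-0.25,0.24],1,0.45],
    [[-0.127,-0.25,0.24],1,0.45],
    [[-0.127,-0.25,0.24],1,0.45],
    [[-0.127,-0.25,0.24],1,0.45],
    [[-0.127,-0.25,0.24],1,0.45],
    [[-0.127,-0.25,0.24],1,0.45],
    [[-0.127,-0.25,0.24],1,0.45]
  ]
}}

```text
t: 7.6
eef_pos: [0.4899, -0.0249, 0.0809]
ee_rot: [-1.57, 0.0, 1.506]
force: [-0.1, 0.2, 0.3]
width: 0.0392
```

```bash
python3 - <<'E'
from h import *
s=get_state(); print(s["t"],s["eef_pos"],s["ee_rot"],s["q"].round(2) if hasattr(s["q"],"round") else s["q"])
for n in("top","side"):
    f=grab_frame(n); r=regions_of(f,"holder")
    for q in r[:2]:
        v,u=np.nonzero(q["pixels"]); print(n,q["confidence"],q["box"],ray(f,u.mean(),v.mean(),.02 if n=="top" else .014)[:2])
    cv2.imwrite(f"pics/{n}3.png",f["img"])
E
```

```text
7.6 [ 0.48985862 -0.02486468  0.0809466 ] [-1.57038532e+00  1.21542380e-04  1.50577680e+00] [ 0.35  0.21 -0.58 -0.   -0.78 -0.42]
top 0.29 [165.3, 195.3, 190.8, 222.8] [0.53914962 0.48978375]
side 0.96 [239.7, 258.4, 293.9, 296.1] [0.47581745 0.0397689 ]
```

>>> {"fn": "drive_tool", "kwargs": {
  "rows": [
    [[0,0,0],0.161,0.45],
    [[0,0,-0.12],0.161,0.45],
    [[0,0,-0.22],0.161,0.45],
    [[0,0,-0.24],0.161,0.45],
    [[-0.006,0.03,-0.24],0.161,0.45],
    [[-0.011,0.06,-0.24],0.161,0.45],
    [[-0.017,0.09,-0.24],0.161,0.45],
    [[-0.025,0.13,-0.24],0.161,0.45],
    [[-0.034,0.18,-0.24],0.161,0.45],
    [[-0.044,0.23,-0.24],0.161,0.45],
    [[-0.053,0.28,-0.24],0.161,0.45],
    [[-0.061,0.32,-0.24],0.161,0.45]
  ]
}}

```text
t: 9.0
eef_pos: [0.4717, 0.0729, 0.0099]
ee_rot: [-1.572, -0.0, 1.753]
force: [-0.0, -1.3, 1.0]
width: 0.0393
```

```bash
python3 - <<'E'
from h import *
s=get_state(); print(s["t"],s["eef_pos"],s["ee_rot"],s["force"])
f=grab_frame("side"); r=regions_of(f,"holder")
c=np.array(s["eef_pos"])[:2]-0+.051*np.array([np.cos(s["ee_rot"][2]),np.sin(s["ee_rot"][2])]); a=np.linspace(0,6.28,60)
M=np.vstack([proj(f,np.c_[c[0]+.046*np.cos(a),c[1]+.046*np.sin(a),a*0+z]) for z in(0,.02)]); print("expected",c,M.min(0),M.max(0))
for q in r[:2]: print(q["confidence"],q["box"])
cv2.imwrite("pics/side4.png",cv2.resize(f["img"][150:350,140:440],None,fx=2.6,fy=2.6))
E
```

```text
9.0 [0.47173425 0.0728626  0.00985636] [-1.57222317e+00 -4.32878266e-04  1.75333464e+00] [-0.03701791 -1.3161562   1.00156812]
expected [0.46247641 0.12301529] [228.00807929 241.99642321] [278.41077784 275.1742675 ]
0.93 [230.0, 242.8, 271.5, 273.6]
0.25 [216.4, 183.8, 243.2, 202.2]
```

View pics/side4.png

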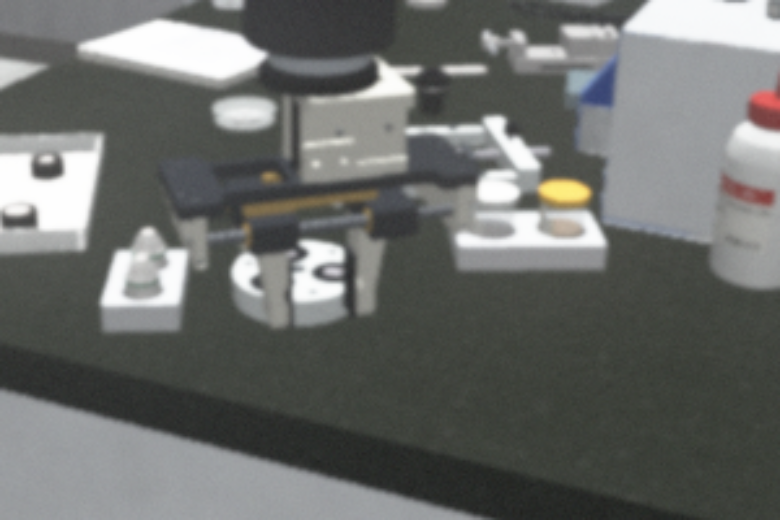

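```bash
python3 - <<'E'
from h import *
f=grab_frame("side"); s=get_state(); p=np.array(s["eef_pos"]); y=s["ee_rot"][2]
X=np.array([np.cos(y),np.sin(y),0]); J=np.array([-np.sin(y),np.cos(y),0])
C=lambda q:(proj(f,q)-[140,150])*2.6
for z in(.05,.066,.08,.1):
  print(z,[C(p+j*J+x*X+[0,0,z])[0].round(0).tolist() for j in(.0965,-.0965) for x in(-.039,.039)])
E
```

```text
0.05 [[179.0, 297.0], [157.0, 242.0], [475.0, 255.0], [430.0, 207.0]]
0.066 [[178.0, 273.0], [156.0, 220.0], [477.0, 232.0], [431.0, 187.0]]
0.08 [[177.0, 251.0], [155.0, 200.0], [478.0, 212.0], [432.0, 168.0]]
0.1 [[176.0, 221.0], [154.0, 171.0], [480.0, 184.0], [433.0, 141.0]]
```

Side view: the holder at (295,285) is in the cradle between the two racks. The gripper body's lower edge is at about z = 0.076, above both racks. I continue the push.

>>> {"fn": "drive_tool", "kwargs": {
  "rows": [
    [[-0.008,0.04,0],0,0.45],
    [[-0.018,0.095,0],0,0.45],
    [[-0.029,0.155,0],0,0.45],
    [[-0.041,0.215,0],0,0.45],
    [[-0.052,0.275,0],0,0.45],
    [[-0.063,0.335,0],0,0.45],
    [[-0.075,0.395,0],0,0.45],
    [[-0.086,0.455,0],0,0.45],
    [[-0.098,0.515,0],0,0.45],
    [[-0.108,0.57,0],0,0.45],
    [[-0.117,0.615,0],0,0.45],
    [[-0.124,0.65,0],0,0.45]
  ]
}}

```text
t: 10.35
eef_pos: [0.4342, 0.2671, 0.009]
ee_rot: [-1.571, 0.0, 1.753]
force: [0.8, -0.8, 0.6]
width: 0.0395
```

>>> {"fn": "drive_tool", "kwargs": {
  "rows": [
    [[-0.005,0.03,0],0,0.45],
    [[-0.01,0.055,0],0,0.45],
    [[-0.014,0.075,0],0,0.45],
    [[-0.016,0.085,0],0,0.45],
    [[-0.016,0.085,0],0,0.45]
  ]
}}

```text
t: 10.85
eef_pos: [0.4297, 0.2921, 0.009]
ee_rot: [-1.571, -0.0, 1.753]
force: [-0.6, 0.5, -0.9]
width: 0.0394
```

```bash
python3 - <<'E'
from h import *
s=get_state(); print(s["t"],s["eef_pos"],s["ee_rot"],s["force"])
c=np.array(s["eef_pos"])[:2]-0+.051*np.array([np.cos(s["ee_rot"][2]),np.sin(s["ee_rot"][2])]); a=np.linspace(0,6.28,60)
for n in("side","top"):
    f=grab_frame(n); r=regions_of(f,"holder")
    M=np.vstack([proj(f,np.c_[c[0]+.046*np.cos(a),c[1]+.046*np.sin(a),a*0+z]) for z in(0,.02)]); print("expected",c,M.min(0),M.max(0))
    for q in r[:2]: print(q["confidence"],q["box"])
    cv2.imwrite(f"pics/{n}5.png",f["img"])
o=np.hstack([cv2.resize(cv2.imread("pics/side5.png")[140:330,140:390],None,fx=1.6,fy=2),cv2.resize(cv2.imread("pics/top5.png")[100:330,150:410],None,fx=1.5,fy=380/230)]); print(o.shape); cv2.imwrite("pics/both5.png",o)
E
```

```text
10.85 [0.42966137 0.29211013 0.00904517] [-1.57097259e+00 -2.63454155e-04  1.75289736e+00] [-0.63678183  0.53601133 -0.92977914]
expected [0.42042546 0.34226686] [205.59308537 202.65318174] [246.54773776 226.07900259]
0.68 [176.5, 236.4, 213.2, 277.9]
0.61 [206.8, 201.7, 241.3, 225.1]
expected [0.42042546 0.34226686] [227.91101964 238.54537815] [273.67831908 284.86568081]
(380, 790, 3)
```

View pics/both5.png

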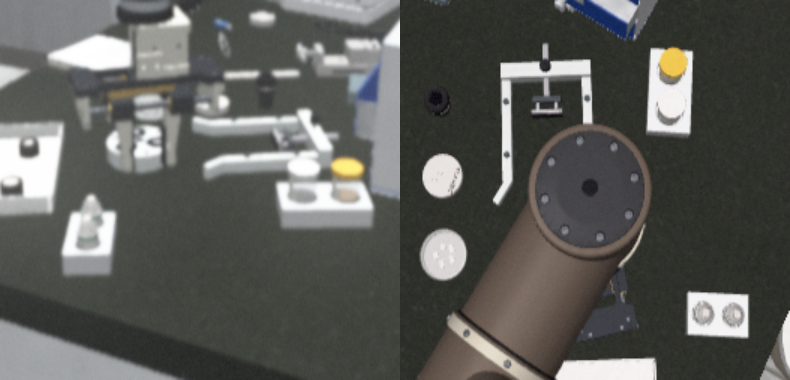

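Both views: the holder is in the cradle near the dock mouth, and all three bystanders and both racks are in place. Now I swing to the near side.

>>> {"fn": "drive_tool", "kwargs": {
  "rows": [
    [[0.01,-0.05,0.02],0,0.45],
    [[0.01,-0.05,0.16],0,0.45],
    [[-0.05,0,0.24],-1,0.45],
    [[-0.16,0.08,0.24],-1,0.45],
    [[-0.262,0.173,0.24],-1,0.45],
    [[-0.262,0.173,0.24],-1,0.45],
    [[-0.262,0.173,0.24],-1,0.45],
    [[-0.262,0.173,0.24],-1,0.45],
    [[-0.262,0.173,0.24],-1,0.45],
    [[-0.262,0.173,0.24],-1,0.45],
    [[-0.262,0.173,0.24],-1,0.45],
    [[-0.262,0.173,0.24],-1,0.45]
  ]
}}

```text
t: 12.25
eef_pos: [0.3513, 0.3428, 0.0814]
ee_rot: [-1.571, -0.0, 0.272]
force: [-0.7, 0.7, 0.2]
width: 0.0392
```

```bash
python3 - <<'E'
from h import *
s=get_state(); print(s["t"],s["eef_pos"],s["ee_rot"],s["force"],s["q"])
c=np.array([.4204,.3423]); a=np.linspace(0,6.28,60)
for n in("side","top"):
    f=grab_frame(n); r=regions_of(f,"holder")
    M=np.vstack([proj(f,np.c_[c[0]+.046*np.cos(a),c[1]+.046*np.sin(a),a*0+z]) for z in(0,.02)]); print("expected",c,M.min(0),M.max(0))
    for q in r[:2]: print(q["confidence"],q["box"])
E
```

```text
12.25 [0.35126246 0.34277742 0.08135593] [-1.57059270e+00 -3.34724704e-05  2.71796803e-01] [-0.7233892   0.68949248  0.2104844 ] [ 1.17458251e+00  2.07846110e-01 -5.78227560e-01 -1.41338086e-04
 -7.84542068e-01 -2.47348202e+00]
expected [0.4204 0.3423] [205.58173866 202.64861989] [246.53551521 226.07343539]
0.84 [207.2, 200.3, 249.1, 226.4]
0.42 [260.8, 193.1, 353.6, 232.2]
expected [0.4204 0.3423] [227.89466206 238.55829294] [273.66255482 284.87886075]
0.4 [259.1, 244.4, 272.2, 254.6]
```

>>> {"fn": "drive_tool", "kwargs": {
  "rows": [
    [[0,0.005,0],-0.17,0.45],
    [[0,0.005,0],-0.17,0.45],
    [[0,0.005,-0.12],-0.17,0.45],
    [[0,0.005,-0.22],-0.17,0.45],
    [[0,0.005,-0.24],-0.17,0.45],
    [[0.03,0.005,-0.24],-0.17,0.45],
    [[0.06,0.005,-0.24],-0.17,0.45],
    [[0.09,0.005,-0.24],-0.17,0.45],
    [[0.13,0.005,-0.24],-0.17,0.45],
    [[0.17,0.005,-0.24],-0.17,0.45],
    [[0.21,0.005,-0.24],-0.17,0.45],
    [[0.25,0.005,-0.24],-0.17,0.45]
  ]
}}

```text
t: 13.65
eef_pos: [0.4273, 0.3451, 0.0092]
ee_rot: [-1.571, -0.0, 0.011]
force: [-0.7, 0.1, 1.1]
width: 0.0396
```

>>> {"fn": "drive_tool", "kwargs": {
  "rows": [
    [[0.03,0,0],0,0.45],
    [[0.06,0,0],0,0.45],
    [[0.09,0,0],0,0.45],
    [[0.12,0,0],0,0.45],
    [[0.15,0,0],0,0.45],
    [[0.17,0,0],0,0.45],
    [[0.18,0,0],0,0.45]
  ]
}}

```text
t: 14.35
eef_pos: [0.4806, 0.3451, 0.0089]
ee_rot: [-1.571, 0.0, 0.011]
force: [-2.5, 0.5, 1.7]
width: 0.0396
```

```bash
python3 - <<'E'
from h import *
s=get_state(); print(s["t"],s["eef_pos"],s["ee_rot"],s["force"])
c=np.array(s["eef_pos"])[:2]+[.051,0]; a=np.linspace(0,6.28,60)
f=grab_frame("side"); r=regions_of(f,"holder")
M=np.vstack([proj(f,np.c_[c[0]+.046*np.cos(a),c[1]+.046*np.sin(a),a*0+z]) for z in(0,.02)]); print("expected",c,M.min(0),M.max(0))
for q in r[:2]: print(q["confidence"],q["box"])
cv2.imwrite("pics/side6.png",cv2.resize(f["img"][150:270,200:390],None,fx=4,fy=4))
E
```

```text
14.35 [0.48062686 0.34508896 0.00893563] [-1.57084973e+00  3.16276603e-05  1.11376324e-02] [-2.46983406  0.50868161  1.72628965]
expected [0.53162686 0.34508896] [254.61325877 200.61224548] [294.477619  223.4512089]
0.78 [256.1, 199.4, 295.4, 222.8]
```

View pics/side6.png

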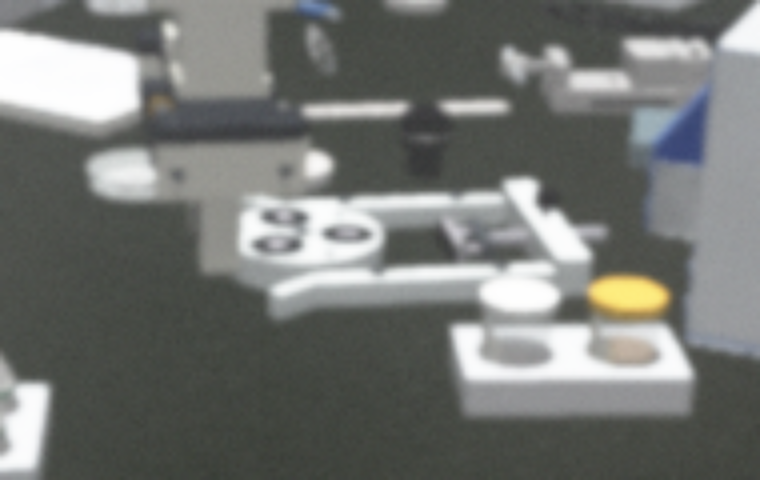

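The holder lies between the rails at (310,240) in the crop and matches the prediction to within about 2 px. I approach slowly to feel for the pad.

>>> {"fn": "drive_tool", "kwargs": {
  "rows": [
    [[0.02,0,0],0,0.45],
    [[0.04,0,0],0,0.45],
    [[0.06,0,0],0,0.45],
    [[0.075,0,0],0,0.45],
    [[0.085,0,0],0,0.45],
    [[0.09,0,0],0,0.45]
  ]
}}

```text
t: 15.05
eef_pos: [0.5074, 0.3451, 0.009]
ee_rot: [-1.571, 0.0, 0.011]
force: [-2.0, 0.4, 0.5]
width: 0.0397
```

>>> {"fn": "drive_tool", "kwargs": {
  "rows": [
    [[0.005,0,0],0,0.45],
    [[0.01,0,0],0,0.45],
    [[0.01,0,0],0,0.45]
  ]
}}

```text
t: 15.35
eef_pos: [0.5102, 0.3452, 0.0091]
ee_rot: [-1.571, -0.0, 0.012]
force: [0.1, -0.9, -0.1]
width: 0.0394
```

>>> {"fn": "drive_tool", "kwargs": {
  "rows": [
    [[0.005,0,0],0,0.45],
    [[0.01,0,0],0,0.45],
    [[0.01,0,0],0,0.45]
  ]
}}

```text
t: 15.65
eef_pos: [0.5132, 0.3452, 0.0091]
ee_rot: [-1.571, -0.0, 0.012]
force: [-0.8, 0.2, -0.1]
width: 0.0396
```

>>> {"fn": "drive_tool", "kwargs": {
  "rows": [
    [[0.003,0,0],0,0.45],
    [[0.007,0,0],0,0.45],
    [[0.007,0,0],0,0.45]
  ]
}}

```text
t: 15.95
eef_pos: [0.5153, 0.3452, 0.0091]
ee_rot: [-1.571, -0.0, 0.011]
force: [-1.3, -0.6, -0.4]
width: 0.0394
```

>>> {"fn": "drive_tool", "kwargs": {
  "rows": [
    [[0.003,0,0],0,0.45],
    [[0.007,0,0],0,0.45],
    [[0.007,0,0],0,0.45]
  ]
}}

```text
t: 16.25
eef_pos: [0.5174, 0.3451, 0.0091]
ee_rot: [-1.571, -0.0, 0.011]
force: [-0.7, -1.1, -0.7]
width: 0.0392
```

>>> {"fn": "drive_tool", "kwargs": {
  "rows": [
    [[0.003,0,0],0,0.45],
    [[0.007,0,0],0,0.45],
    [[0.007,0,0],0,0.45]
  ]
}}

```text
t: 16.55
eef_pos: [0.5188, 0.3449, 0.0089]
ee_rot: [-1.571, 0.001, 0.011]
force: [-3.6, 0.3, 2.0]
width: 0.0392
```

>>> {"fn": "drive_tool", "kwargs": {
  "rows": [
    [[0.003,0,0],0,0.45],
    [[0.006,0,0],0,0.45],
    [[0.006,0,0],0,0.45]
  ]
}}

```text
t: 16.85
eef_pos: [0.5202, 0.3448, 0.0089]
ee_rot: [-1.572, 0.001, 0.011]
force: [-6.8, 0.9, 3.2]
width: 0.0391
```

```bash
cat > avg.py <<'E'
from h import *
F=[];
for i in range(6): f=grab_frame("side"); F.append(get_state()["force"])
s=get_state(); print(s["t"],np.round(s["eef_pos"],4),np.mean(F,0).round(2),np.std(F,0).round(2))
E
python3 avg.py
```

```text
17.15 [0.5202 0.3448 0.0089] [-6.9   0.52  2.72] [0.45 0.51 0.4 ]
```

>>> {"fn": "drive_tool", "kwargs": {
  "rows": [
    [[0.002,0,0],0,0.45],
    [[0.0045,0,0],0,0.45],
    [[0.0045,0,0],0,0.45]
  ]
}}

```text
t: 17.45
eef_pos: [0.5211, 0.3447, 0.0088]
ee_rot: [-1.572, 0.002, 0.011]
force: [-9.4, 0.8, 3.4]
width: 0.0392
```

```bash
python3 avg.py
```

```text
17.75 [0.5211 0.3447 0.0089] [-8.65  0.3   3.88] [0.36 0.25 0.41]
```

>>> {"fn": "drive_tool", "kwargs": {
  "rows": [
    [[0.001,0,0],0,0.45],
    [[0.001,0,0],0,0.45],
    [[0.001,0,0],0,0.45],
    [[0.001,0,0],0,0.45],
    [[0.001,0,0],0,0.45],
    [[0.001,0,0],0,0.45],
    [[0.001,0,0],0,0.45],
    [[0.001,0,0],0,0.45],
    [[0.001,0,0],0,0.45],
    [[0.001,0,0],0,0.45],
    [[0.001,0,0],0,0.45],
    [[0.001,0,0],0,0.45]
  ]
}}

```text
t: 18.95
eef_pos: [0.5212, 0.3447, 0.0089]
ee_rot: [-1.572, 0.002, 0.011]
force: [-9.4, 0.9, 4.1]
width: 0.0393
```

```bash
python3 avg.py
```

```text
19.25 [0.5212 0.3446 0.0088] [-9.28  0.74  4.49] [0.67 0.8  0.57]
```

It held about 9 N for around 1.5 s. Now I ease off slowly, back away and lift.

>>> {"fn": "drive_tool", "kwargs": {
  "rows": [
    [[-0.005,0,0],0,0.45],
    [[-0.01,0,0],0,0.45],
    [[-0.015,0,0],0,0.45],
    [[-0.02,0,0],0,0.45],
    [[-0.025,0,0],0,0.45],
    [[-0.035,0,0],0,0.45],
    [[-0.06,0,0],0,0.45],
    [[-0.1,0,0],0,0.45],
    [[-0.14,0,0],0,0.45],
    [[-0.18,0,0.06],0,0.45],
    [[-0.22,0,0.18],0,0.45],
    [[-0.26,0,0.32],0,0.45]
  ]
}}

```text
t: 20.45
eef_pos: [0.4427, 0.3442, 0.1048]
ee_rot: [-1.574, 0.002, 0.012]
force: [0.8, 1.2, -0.3]
width: 0.0393
```

>>> {"fn": "drive_tool", "kwargs": {
  "rows": [
    [[-0.1,0,0.15],0,0.45],
    [[-0.2,0,0.3],0,0.45],
    [[-0.2,0,0.3],0,0.45],
    [[-0.2,0,0.3],0,0.45]
  ]
}}

```text
t: 20.85
eef_pos: [0.3838, 0.346, 0.1971]
ee_rot: [-1.567, -0.002, 0.013]
force: [1.1, 0.8, 0.1]
width: 0.0395
```

```bash
python3 - <<'E'
from h import *
s=get_state(); print(s["t"],s["eef_pos"],s["force"])
a=np.linspace(0,6.28,60); f=grab_frame("side"); r=regions_of(f,"holder")
for q in r[:1]: print(q["confidence"],q["box"])
for cx in(.56,.565,.57):
    M=np.vstack([proj(f,np.c_[cx+.046*np.cos(a),.345+.046*np.sin(a),a*0+z]) for z in(0,.02)]); print(cx,M.min(0).round(1),M.max(0).round(1))
for n in("petri","block","eyepiece","jar_rack","lens_rack"):
    for q in regions_of(f,n)[:1]: print(n,q["confidence"],q["box"])
t=grab_frame("top")
o=np.hstack([cv2.resize(f["img"][150:270,200:390],(400,380)),cv2.resize(t["img"][100:330,150:410],(390,380))]); cv2.imwrite("pics/both7.png",o)
E
```

```text
20.85 [0.38379203 0.34597069 0.19712357] [1.07512751 0.7974199  0.10634035]
0.67 [272.9, 199.4, 314.0, 219.2]
0.56 [266.8 200.2] [306.6 222.9]
0.565 [268.9 200.1] [308.7 222.8]
0.57 [271.1 200.1] [310.8 222.8]
petri 0.71 [223.1, 185.3, 245.2, 199.2]
block 0.62 [260.4, 196.5, 352.1, 230.2]
eyepiece 0.71 [300.3, 174.4, 313.0, 191.7]
jar_rack 0.76 [309.7, 218.2, 375.1, 255.5]
lens_rack 0.56 [177.3, 235.1, 211.3, 278.3]
```

View pics/both7.png

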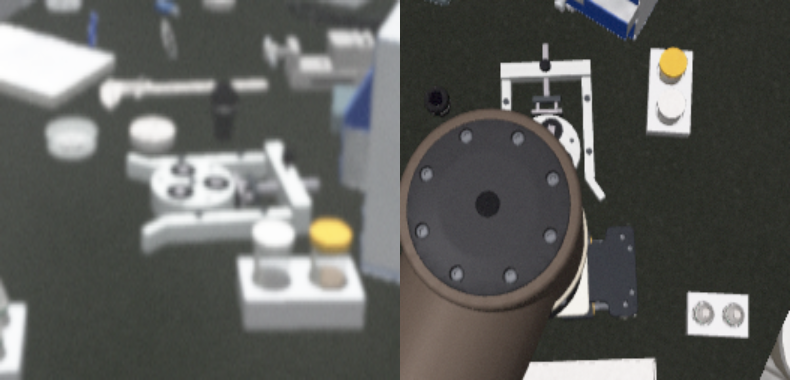

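The holder rests between the rails at the pad, with x about 0.57. The bystanders and racks are where they were, and the robot is clear of everything. I hand in.

```bash
python3 -c "
from station import *
s=get_state(); print(s['t'],s['qd']); print(job_done())"
```

```text
21.25 [ 0.00135567 -0.0053334   0.00342675  0.00054801 -0.00251513  0.0002161 ]
the job is handed in; nothing more can be done
None
```

The holder is in the dock, between the rails and resting at the sprung stop, and I handed the job in at about 21 s.

- **Path:** I pushed the holder with the fingers set as a 40 mm cradle: back towards the robot, across between the two racks, then into the dock. It looked flat in every view taken.
- **Press:** I felt the pad first touch at about 94 mm in from the mouth. The push averaged 8.7 N, then 9.3 N, for about 1.5 s. No reading I saw went above about 10 N. I then eased off slowly and lifted clear.
- **Last checks:**
  - The final pictures show the holder at x about 0.57 m, between the rails. The arm was well clear of it and essentially still.
  - The racks and the petri dish looked undisturbed. So did the hardness block and the eyepiece, though those two were seen only in the side picture or partly.
- **Checks that failed or disagreed:**
  - The network's last report for the block was a false hit on the dock, so I judged the block by eye.
  - Earlier it once mistook the lens rack for the holder, and the top camera was often hidden by the arm. I relied on the side view there.
  - While pressing, about 4 N of upward force showed on the tool. The holder still looked flat after release.

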